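# Unclip the filter box cover

## Task

The dust filter in the box with the rectangular cover (not the round one) needs cleaning. Squeeze that cover's two upright snap tabs together between the fingers and lift the cover off its box. Set it down flat, tabs up, on the middle of the plywood board before letting the tabs go.

Things in the scene. Friction and masses are not known exactly. Their poses are not given: they have to be found in the camera images.
- cover_grip (a point): Point midway between the two tabs of the loose rectangular cover (grey plate 160 x 112 x 6 mm along its x, y, z; 0.2 kg), 24 mm above the plate's top; z up. Clipped on its fixed blue box (170 x 120, 70 mm high) it is 100 mm above the bench. Feet under the plate reach 14 mm down into the box; laid on them, the point is 44 mm above the surface. The round box with like tabs is a bystander.
- tab_left (a joint): Inward travel (m) of the black snap tab on the cover's +y side: 0 sprung out and hooked, unhooked from 0.007, 0.013 at its stop. Spring 2 N at first, 7 N fully in; a 15 to 30 N grip presses both home and carries the cover. Tabs stand 38 mm above the plate, 26 mm wide (x), 8 mm thick (y); outer faces, parallel to x, 60 mm apart at rest and 34 mm squeezed.
- tab_right (a joint): Inward travel (m) of the matching tab on the cover's -y side: same size, spring and values. The cover stays hooked until both tabs are in; let go, they spring back out.
- board: Plywood board fixed on the bench, 240 x 200 x 6 mm (its x, y, z). Origin at the centre of its underside, at bench height; upper face 6 mm above. Lay the cover on its middle, any way round.
Not all that is in view belongs to the job. Of the things shaped like the part that bears cover_grip, the grey one is meant.

How it is judged:
By the outcome, as a careful person would: the job done as asked, in the order asked, and still so for the second after the job is handed in, with the robot touching nothing.
It also fails if it takes over 43 s, if anything falls off the work surface, if the arm or the gripper's body presses on something with over 40 N, if the wrist force passes 120 N, or if a joint passes its speed limit or range.

## Robot

A 6-joint arm with a two-finger parallel gripper is mounted at the origin on the work surface. World frame = base frame: x ahead of the robot, y to its left, z up, the work surface at z = 0. Lengths are in m, angles in rad, forces in N, time in s.
With the tool pointing down it reaches from about 0.35 to 0.775 m from the base axis. Payload 5.5 kg.
Tool frame: the origin (TCP) lies midway between the tips of the shut fingers; the grasp point (between the pads) lies 19 mm behind it; x points along the fingers, y is the direction in which the jaws open and shut, and the axes are right-handed (so a half turn about x gives the same grasp; the last joint's range is limited). The gripper opens to 85 mm and grips with 20 to 120 N. Pads are 22 mm wide; open, the fingers measure 114 mm over their backs; the gripper's body (76 mm by 85 mm) begins 54 mm behind the grasp point. The pads swing forward as they close: fully open they stand 13 mm farther back than shut.
Start: joints at [-1.27, 0.313, 0.046, 1.304, 0, 1.431], TCP at [0.245, -0.52, 0.211] pointing down, gripper open.
Joint ranges: [-2.76, 2.76], [-0.86, 1.69], [-1.03, 1.26], [-2.2, 2.34], [-1.47, 1.5], [-3.14, 3.14]. Speed limits (rad/s): [2.57, 2.57, 3.14, 3.14, 3.14, 3.14].

## Interface

Orientations are given as a unit quaternion [w, x, y, z].
In Python, from workcell import env, optics, order, models gives the robot as it stands. The module is installed in compiled form; this text tells all that it offers.
- The arm moves only by the tool servo_tool, never from a script. Its argument "moves" is a list of rows, each a list of 5 numbers: the shift along the tool's x, y, z in cm, then the turn about the tool's x in rad, then the closure, from -1 (fully open) to 1 (shut). A call has exactly 10 rows; each row shifts and turns the commanded pose from where the row before left it, along the tool's axes as they then stand; what a row does not reach is not made up. A row lasts 1/8 s, in which the tool goes at most 62.5 mm and 10.7 degrees, less where a joint would pass 70% of its speed; a pose out of reach is approached as far as the arm can. A call is refused whole if a number of a shift passes 6.25 or a number of a turn 0.188, either way. A call with a gripper value outside its range is refused whole. The fingers move at their own pace and stop on an object; "grip_force" is the grip in N (left out, the last holds). Time passes only in rows, so rows that do not move let the fingers close, or fill a call up. It gives the time, the measured TCP pose, the force and the opening at its end, in the units of the state.
- env.get_state(): the state, without advancing time (a new reading comes with each control period).
- optics.read_camera(name): name is "scene" or "top"; returns a dict with "pixels" (400x640x3 uint8, blue, green, red), "vertical_fov" (degrees; the focal length in pixels is half the picture's height over the tangent of half this angle, whatever the lens; pixels are square), "cx", "cy" (the principal point, pixels), "k1" (the pictures are not rectified: a ray, as slopes to the right and down, at radius r is drawn at 1 + k1 r^2 times it, then the intrinsics apply), "extrinsics" (4x4, takes a point from world to camera coordinates). Camera axes: x right, y up, looking along -z (the intrinsics and any distortion apply to the point x, -y, -z); pixel columns grow to the right and rows downward; lengths in m; the calibration is good to about 2 mm. A picture is of the moment at which its call begins. There is no depth.
- order.hand_in(): hands the job in, once; it reports no verdict.
Trained networks look in a picture, given as the dict that the camera call returned (one of the last four; its "shot" number tells which), for a name from the list of things; names that differ only in an ending like _2 or _b are one class to them, and where a whole thing is asked for, a point or a joint stands for the part that bears it (a point fixed in the world has none). Each returns a list of dicts, best first, with "conf" (0 to 1); they miss things now and then, are a little off and sometimes report something else, mostly with a low value. They report only what shows in the picture. A call takes as long as a camera call. They do not tell look-alikes from the thing itself.
- models.outline_of(name, picture): "pixels" (400x640 bool, what is visible of it) and "location" ([column, row] in pixels, amid what is visible of it).
- models.pinpoint(name, picture): "location" ([column, row] in pixels: a listed point, or the origin of a listed thing).
The state is a dict: "clock": time; "joint_pos": joint angles; "qvel": joint speeds; "tau": joint torques, N m; "tcp_pos": TCP position; "orientation": TCP orientation; "wrist_force": force on the tool from outside, world axes, zero at the start; "ft_torque": the same for the moment, N m; "finger_gap": finger opening in m.
Only numpy, scipy, OpenCV 4.12 (cv2) and the standard library are available. Lean on these libraries where they do the work, as an engineer would, in place of code of your own. Each camera call takes 0.05 s, during which the arm holds its last target.

## Working session

There is one attempt and no reset: what is moved stays moved. The work goes in short steps, Python scripts to look and compute and a tool call to move; the robot and the scene stay as the last step left them, time stands still between calls to the robot, and variables do not carry over. Pictures are saved under pics/ and viewed, and the job is handed in when it is done.

Besides the shell and the picture viewer there is one more tool, called after "Emit:" in YAML: its name, and indented under it one key for each argument. servo_tool: Moves the arm, as the interface text tells. Its arguments: {"type":"object","properties":{"moves":{"type":"array"},"grip_force":{"type":"number"}},"required":["moves"]}

```bash
mkdir -p pics; cat > h.py <<'E'
import numpy as np, cv2
from workcell import env, optics, order, models
def K(p):
    h,w=p["pixels"].shape[:2]; f=h/2/np.tan(np.radians(p["vertical_fov"])/2); return f
def ray(p,uv):
    f=K(p); C=np.array([[f,0,p["cx"]],[0,f,p["cy"]],[0,0,1.]])
    s=cv2.undistortPoints(np.array([[uv]],float),C,np.array([p["k1"],0,0,0.]))[0,0]
    E=np.array(p["extrinsics"]);R=E[:3,:3];t=E[:3,3]
    return -R.T@t, R.T@np.array([s[0],-s[1],-1.])
def atz(p,uv,z):
    o,d=ray(p,uv); return o+d*(z-o[2])/d[2]
def proj(p,X):
    E=np.array(p["extrinsics"]);c=E[:3,:3]@np.array(X,float)+E[:3,3]
    s=np.array([c[0]/-c[2],-c[1]/-c[2]]); s=s*(1+p["k1"]*(s@s)); return s*K(p)+[p["cx"],p["cy"]]
E
python3 - <<'E'
from h import *
np.set_printoptions(precision=4,suppress=True)
for n in("scene","top"):
    p=optics.read_camera(n); cv2.imwrite(f"pics/{n}0.png",p["pixels"]); print(n,ray(p,(320,200)),p["k1"])
    for nm,z in(("cover_grip",.1),("board",0.0)):
        for r in models.pinpoint(nm,p): print(nm,r["location"],r["conf"],atz(p,r["location"],z))
    for nm in("cover_grip","tab_left"):
        for r in models.outline_of(nm,p): print("out",nm,r["location"],r["conf"],r["pixels"].sum())
print(env.get_state())
E
```

```text
scene (array([ 1.4838, -0.2831,  1.1699]), array([-0.6571,  0.1757, -0.7332])) -0.027062764584397027
cover_grip [364.6, 152.5] 0.92 [0.3614 0.1762 0.1   ]
cover_grip [392.7, 255.7] 0.9 [0.7835 0.105  0.1   ]
cover_grip [331.3, 193.7] 0.87 [0.5099 0.0138 0.1   ]
cover_grip [208.9, 164.9] 0.6 [ 0.2652 -0.3316  0.1   ]
board [225.6, 230.5] 0.82 [ 0.4727 -0.3237  0.    ]
out cover_grip [364.4, 155.2] 0.92 1027
out cover_grip [332.1, 198.4] 0.85 1374
out cover_grip [212.0, 169.0] 0.8 1010
out tab_left [342.5, 195.0] 0.59 25
out tab_left [380.0, 260.3] 0.43 79
top (array([0.3932, 0.0006, 1.1926]), array([ 0.0723,  0.0007, -0.9974])) -0.037745469967264876
cover_grip [439.3, 302.5] 0.95 [ 0.2126 -0.3146  0.1   ]
cover_grip [309.4, 185.3] 0.76 [0.5104 0.0301 0.1   ]
cover_grip [278.8, 106.8] 0.71 [0.719 0.117 0.1  ]
cover_grip [245.4, 261.6] 0.69 [0.3076 0.1913 0.1   ]
board [435.2, 203.6] 0.58 [ 0.4769 -0.33    0.    ]
out cover_grip [442.3, 297.7] 0.8 1936
out cover_grip [247.5, 260.5] 0.75 2340
out cover_grip [282.6, 108.6] 0.74 2090
out cover_grip [313.4, 186.8] 0.56 2470
out tab_left [242.0, 270.2] 0.39 50
{'clock': 0.5, 'joint_pos': array([-1.2696,  0.3132,  0.0461,  1.3036, -0.    ,  1.4312]), 'qvel': array([-0.0011,  0.0003,  0.0003,  0.0012,  0.0007,  0.0014]), 'tau': array([ -0.0026, -47.9992,  29.8539,   0.0019,  -0.0003,   0.    ]), 'tcp_pos': array([ 0.2453, -0.5201,  0.2109]), 'orientation': array([-0.1546, -0.69  , -0.1546,  0.69  ]), 'wrist_force': array([ 0.1364,  0.1914, -0.2589]), 'ft_torque': array([ 0.0239,  0.0088, -0.0069]), 'finger_gap': 0.08553098471141264}
```

View pics/scene0.png

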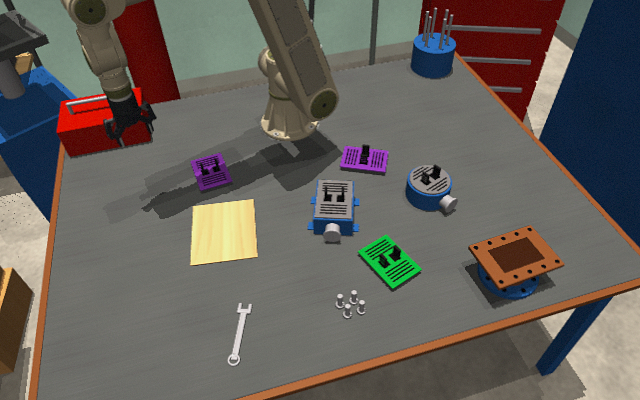

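View pics/top0.png

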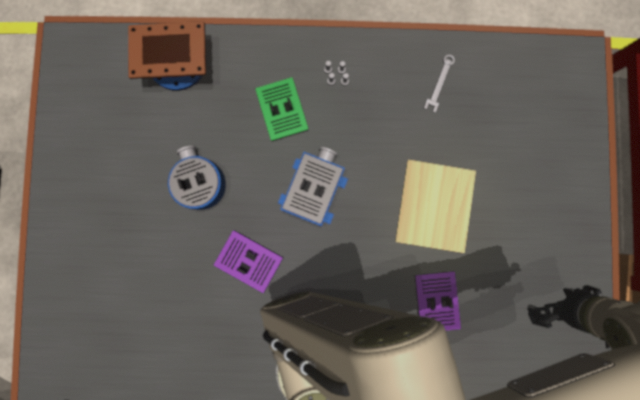

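Candidates in top view: grey rectangular cover on blue box (313,187), purple (248,261) and (438,301), green (282,108), round grey (195,182). The grey rectangular one on the blue box is the target. Close crops of it next.

```bash
python3 - <<'E'
from h import *
p=optics.read_camera("top"); q=optics.read_camera("scene")
a=cv2.resize(p["pixels"][140:235,265:360],(600,600),interpolation=cv2.INTER_CUBIC)
b=cv2.resize(q["pixels"][165:250,290:375],(600,600),interpolation=cv2.INTER_CUBIC)
cv2.imwrite("pics/ct.png",a);cv2.imwrite("pics/cs.png",b)
E
```

```text
(no output)
```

View pics/ct.png

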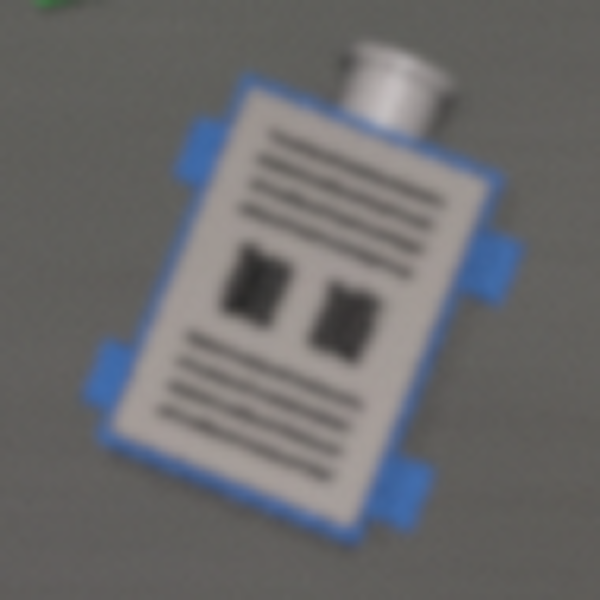

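View pics/cs.png

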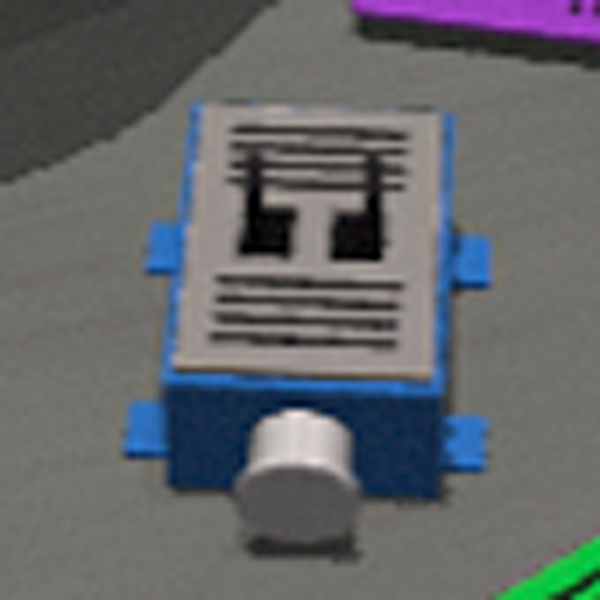

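```bash
python3 - <<'E'
from h import *
from scipy.optimize import least_squares
np.set_printoptions(precision=4,suppress=True)
p=optics.read_camera("top"); q=optics.read_camera("scene")
cv=lambda L,x0,y0,s:[((u+.5)/s-.5+x0,(v+.5)/s-.5+y0) for u,v in L]
T=cv([(248,88),(495,183),(352,532),(112,428)],265,140,600/95)
S=cv([(200,105),(443,112),(433,377),(175,367)],290,165,600/85)
for n,c,L in(("top",p,T),("scene",q,S)):
    P=np.array([atz(c,u,.076) for u in L]); print(n,P[:,:2],P.mean(0)); e=np.roll(P,-1,0)-P; print(np.linalg.norm(e,axis=1),np.degrees(np.arctan2(e[:,1],e[:,0])))
# board by colour
for n,c in(("top",p),("scene",q)):
    hsv=cv2.cvtColor(c["pixels"],cv2.COLOR_BGR2HSV); m=cv2.inRange(hsv,(15,60,130),(32,200,255))
    nn,l,st,_=cv2.connectedComponentsWithStats(m); k=1+np.argmax(st[1:,4]); cn=max(cv2.findContours((l==k).astype(np.uint8),0,2)[0],key=cv2.contourArea)
    W=np.array([atz(c,tuple(x[0]),.006)[:2] for x in cv2.convexHull(cn)],np.float32); print(n,st[k],cv2.minAreaRect(W*1000))
E
```

```text
top [[ 0.599   0.0479]
 [ 0.5605 -0.0585]
 [ 0.4104 -0.0009]
 [ 0.4521  0.1017]] [0.5055 0.0226 0.076 ]
[0.1132 0.1608 0.1108 0.1564] [-109.8633  158.999    67.8981  -20.1185]
scene [[ 0.4143 -0.0021]
 [ 0.4519  0.1026]
 [ 0.6016  0.047 ]
 [ 0.5637 -0.0562]] [0.5079 0.0228 0.076 ]
[0.1113 0.1597 0.1099 0.1589] [  70.2742  -20.4008 -110.1745  160.0988]
top [ 396  159   80   94 5887] ((470.5722351074219, -329.8059387207031), (201.9904327392578, 242.343505859375), 81.97183227539062)
scene [ 190  199   68   67 3834] ((472.7637023925781, -330.49853515625), (202.8024139404297, 242.12155151367188), 82.02954864501953)
```

```bash
cat >> h.py <<'E'
from scipy.spatial.transform import Rotation as Ro
def tool():
    s=env.get_state(); w,x,y,z=s["orientation"]; return s,Ro.from_quat([x,y,z,w])
def plan(target,yaxis_deg):
    s,R=tool(); M=R.as_matrix(); print("t",s["clock"],"tcp",s["tcp_pos"],"F",s["wrist_force"],"gap",s["finger_gap"]); print("tool axes\n",M.T)
    a=np.radians(yaxis_deg); Y=np.array([np.cos(a),np.sin(a),0])
    for sg in(1,-1):
        l=M.T@(sg*Y); print("turn",sg,np.arctan2(l[2],l[1]))
    d=np.array(target)-s["tcp_pos"]; print("shift cm now",M.T@d*100,"dist",np.linalg.norm(d)); print("j",s["joint_pos"])
    for sg in(1,-1):
        X=np.array([0,0,-1.]); Yy=sg*Y; print("shift cm in ideal axes",sg,np.array([X,Yy,np.cross(X,Yy)])@d*100)
E
python3 - <<'E'
from h import *
np.set_printoptions(precision=4,suppress=True)
plan([.507,.0227,.2],69.5)
E
```

```text
t 0.7 tcp [ 0.2453 -0.5201  0.211 ] F [-0.1916 -0.0984  0.1064] gap 0.085678733409557
tool axes
 [[ 0.     -0.0001 -1.    ]
 [ 0.4267 -0.9044  0.0001]
 [-0.9044 -0.4267  0.    ]]
turn 1 -2.342974961593878
turn -1 0.7986176919959153
shift cm now [  1.0884 -37.9242 -46.8233] dist 0.6026485317778847
j [-1.2696  0.3131  0.0461  1.3036 -0.      1.4312]
shift cm in ideal axes 1 [ 1.0952 60.0034  5.5   ]
shift cm in ideal axes -1 [  1.0952 -60.0034  -5.5   ]
```

Emit:
servo_tool:
  moves:
    - [0,0,0,-0.18,-1]
    - [0,0,0,-0.18,-1]
    - [0,0,0,-0.18,-1]
    - [0,0,0,-0.18,-1]
    - [0,0,0,-0.18,-1]
    - [0,0,0,-0.18,-1]
    - [0,0,0,-0.18,-1]
    - [0,0,0,-0.18,-1]
    - [0,0,0,-0.18,-1]
    - [0,0,0,-0.18,-1]
  grip_force: 25

```text
clock: 1.95
tcp_pos: [0.2453, -0.5201, 0.2109]
orientation: [0.638, 0.306, 0.637, -0.306]
wrist_force: [0.2, -0.0, 0.2]
finger_gap: 0.0851
```

Emit:
servo_tool:
  moves:
    - [0,0,0,-0.18,-1]
    - [0,0,0,-0.18,-1]
    - [0,0,0,-0.18,-1]
    - [0,0,0,-0.003,-1]
    - [0,3,0.2,0,-1]
    - [0,5,0.4,0,-1]
    - [0,5,0.4,0,-1]
    - [0,5,0.5,0,-1]
    - [0,5,0.5,0,-1]
    - [0,5,0.5,0,-1]

```text
clock: 3.2
tcp_pos: [0.3674, -0.2652, 0.2111]
orientation: [0.696, 0.127, 0.695, -0.127]
wrist_force: [1.2, -0.4, -0.2]
finger_gap: 0.0852
```

Emit:
servo_tool:
  moves:
    - [0,5,0.5,0,-1]
    - [0,5,0.5,0,-1]
    - [0,5,0.5,0,-1]
    - [0,5,0.5,0,-1]
    - [0,5,0.5,0,-1]
    - [0,4,0.5,0,-1]
    - [0,3,0,0,-1]
    - [0,0,0,0,-1]
    - [0,0,0,0,-1]
    - [0,0,0,0,-1]

```text
clock: 4.45
tcp_pos: [0.5067, 0.0218, 0.2109]
orientation: [0.696, 0.127, 0.696, -0.127]
wrist_force: [1.1, -0.4, -0.5]
finger_gap: 0.0856
```

```bash
python3 - <<'E'
from h import *
np.set_printoptions(precision=4,suppress=True)
plan([.507,.0227,.081],69.5)
p=optics.read_camera("top"); q=optics.read_camera("scene")
a=cv2.resize(p["pixels"][130:240,260:370],(400,400));b=cv2.resize(q["pixels"][140:250,280:390],(400,400))
cv2.imwrite("pics/a1.png",np.hstack([a,b]))
E
```

```text
t 4.45 tcp [0.5067 0.0218 0.2109] F [ 1.1139 -0.4273 -0.4555] gap 0.08556155052509633
tool axes
 [[-0.0001 -0.0003 -1.    ]
 [ 0.3523  0.9359 -0.0003]
 [ 0.9359 -0.3523  0.0001]]
turn 1 -0.0022563014058162973
turn -1 3.1393363521839768
shift cm now [12.9946  0.1006 -0.0025] dist 0.1299502665179452
j [-0.1152  0.1818 -0.1261  1.2629 -0.0003  0.2448]
shift cm in ideal axes 1 [12.9947  0.0967 -0.0016]
shift cm in ideal axes -1 [12.9947 -0.0967  0.0016]
```

View pics/a1.png

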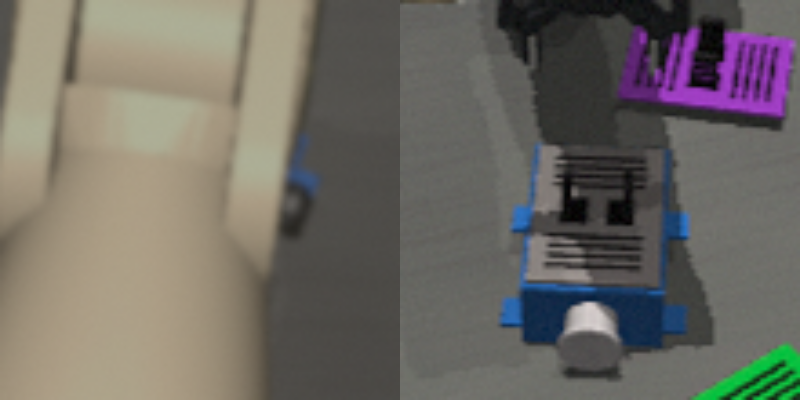

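Emit:
servo_tool:
  moves:
    - [2,0.1,0,0,-1]
    - [2,0,0,0,-1]
    - [2,0,0,0,-1]
    - [2,0,0,0,-1]
    - [1,0,0,0,-1]
    - [0.5,0,0,0,-1]
    - [0,0,0,0,-1]
    - [0,0,0,0,-1]
    - [0,0,0,0,-1]
    - [0,0,0,0,-1]

```text
clock: 5.8
tcp_pos: [0.5076, 0.0236, 0.1162]
orientation: [0.696, 0.126, 0.696, -0.126]
wrist_force: [-0.3, -0.6, 0.6]
finger_gap: 0.0854
```

```bash
python3 - <<'E'
from h import *
np.set_printoptions(precision=4,suppress=True)
plan([.507,.0227,.081],69.5)
q=optics.read_camera("scene")
cv2.imwrite("pics/a2.png",cv2.resize(q["pixels"][140:250,280:390],(600,600)))
E
```

```text
t 5.8 tcp [0.5076 0.0236 0.1162] F [-0.3279 -0.6454  0.5948] gap 0.08537412719890605
tool axes
 [[ 0.0007 -0.0002 -1.    ]
 [ 0.3501  0.9367  0.0001]
 [ 0.9367 -0.3501  0.0007]]
turn 1 9.056671151964275e-05
turn -1 -3.1415020868782735
shift cm now [ 3.5231 -0.1052 -0.0228] dist 0.035247670648869495
j [-0.1116  0.2345 -0.2984  1.0371 -0.0001  0.2461]
shift cm in ideal axes 1 [ 3.5231 -0.105  -0.0204]
shift cm in ideal axes -1 [3.5231 0.105  0.0204]
```

View pics/a2.png

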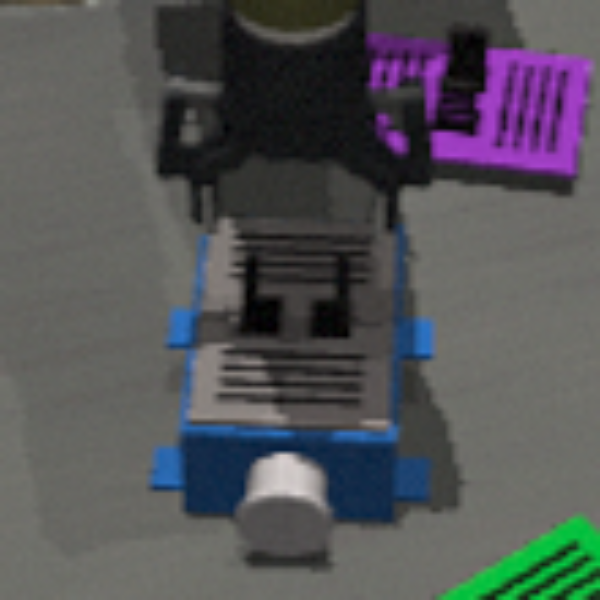

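```bash
python3 - <<'E'
from h import *
q=optics.read_camera("scene"); c=lambda X:(proj(q,X)-[280,140])*600/110
y=np.array([.35,.937,0]);o=np.array([.507,.0227,0])
for n,d,z in(("tabtop",.026,.114),("tabbase",.026,.076),("tip",.047,.129),("tip",.047,.1162)):
    for s in(1,-1): print(n,s,c(o+s*d*y+[0,0,z]).round())
E
```

```text
tabtop 1 [340. 270.]
tabtop -1 [247. 267.]
tabbase 1 [339. 317.]
tabbase -1 [248. 313.]
tip 1 [378. 253.]
tip -1 [209. 247.]
tip 1 [377. 269.]
tip -1 [210. 263.]
```

```bash
python3 - <<'E'
from h import *
q=optics.read_camera("scene")
im=q["pixels"][150:210,300:370]
im=np.clip(im.astype(float)*2.2,0,255).astype(np.uint8)
im=cv2.resize(im,(700,600),interpolation=cv2.INTER_CUBIC)
y=np.array([.35,.937,0])
s=env.get_state()["tcp_pos"]
for d in(-.0425,.0425):
  for z in(0,.013):
    u=(proj(q,s+d*y+[0,0,z])-[300,150])*10; cv2.circle(im,tuple(int(v) for v in u),4,(0,0,255),-1)
cv2.imwrite("pics/a3.png",im)
E
```

```text
(no output)
```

View pics/a3.png

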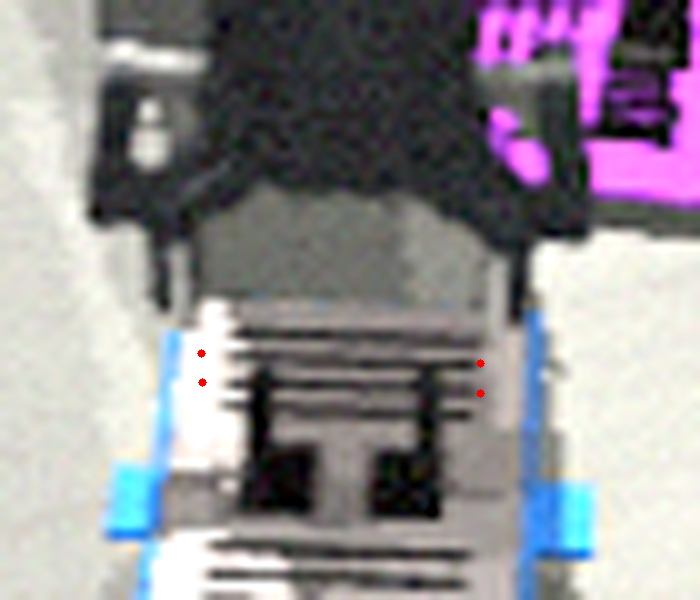

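```bash
python3 - <<'E'
from h import *
q=optics.read_camera("scene")
im=cv2.imread("pics/scene0.png")
def draw(im,x0,y0,w,h,k,tcp,y,g):
    c=np.clip(im[y0:y0+h,x0:x0+w].astype(float)*g,0,255).astype(np.uint8); c=cv2.resize(c,(w*k,h*k),interpolation=cv2.INTER_CUBIC)
    for d in(-.0425,.0425):
      for z in(0,.013):
        u=(proj(q,np.array(tcp)+d*np.array(y)+[0,0,z])-[x0,y0])*k; cv2.circle(c,tuple(int(v) for v in u),3,(0,0,255),-1)
    return c
a=draw(im,90,80,80,80,7,[.2453,-.5201,.211],[.4267,-.9044,0],2.5)
cv2.imwrite("pics/a4.png",a)
p=optics.read_camera("top"); im=cv2.imread("pics/top0.png")
q=p
cv2.imwrite("pics/a5.png",draw(im,510,270,100,80,7,[.2453,-.5201,.211],[.4267,-.9044,0],2.5))
E
```

```text
(no output)
```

View pics/a4.png

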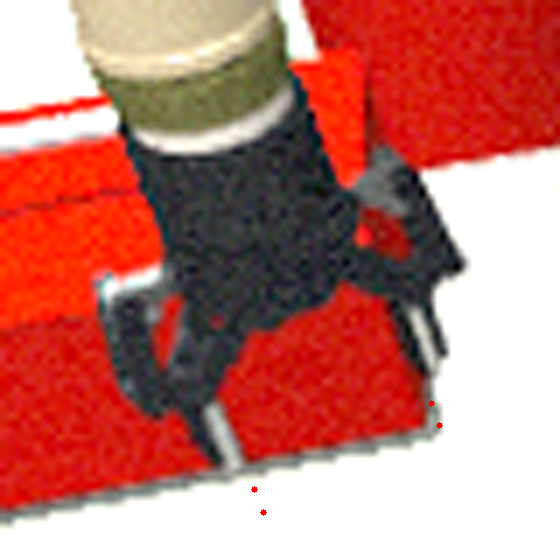

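View pics/a5.png

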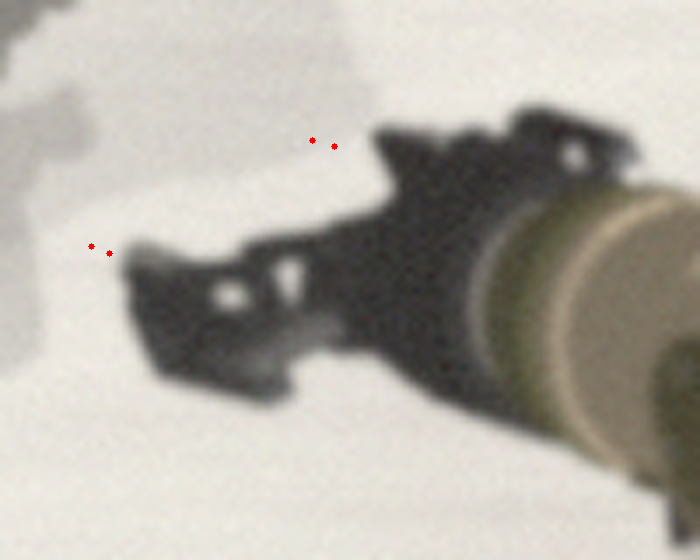

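Emit:
servo_tool:
  moves:
    - [-1,0,0,0,-1]
    - [0,0,0,0,0.2]
    - [0,0,0,0,0.2]
    - [0,0,0,0,0.2]
    - [0,0,0,0,0.2]
    - [0,0,0,0,0.2]
    - [0,0,0,0,0.2]
    - [0,0,0,0,0.2]
    - [0,0,0,0,0.2]
    - [0,0,0,0,0.2]

```text
clock: 7.3
tcp_pos: [0.5073, 0.0236, 0.1259]
orientation: [0.696, 0.126, 0.696, -0.126]
wrist_force: [0.3, -0.4, -0.4]
finger_gap: 0.0341
```

```bash
cat >>h.py <<'E'
def tips(name,x0=300,y0=150,w=70,h=60,k=10,g=2.2):
    s,R=tool(); M=R.as_matrix(); q=optics.read_camera("scene"); gap=s["finger_gap"]
    im=q["pixels"][y0:y0+h,x0:x0+w]; im=np.clip(im.astype(float)*g,0,255).astype(np.uint8)
    im=cv2.resize(im,(w*k,h*k),interpolation=cv2.INTER_CUBIC)
    for d in(-gap/2,gap/2):
      for b in(0,.01,.02,.03):
        u=(proj(q,s["tcp_pos"]+d*M[:,1]-b*M[:,0])-[x0,y0])*k; cv2.circle(im,tuple(int(v) for v in u),3,(0,0,255),-1)
    cv2.imwrite(f"pics/{name}.png",im); print(s["clock"],s["tcp_pos"],gap,s["wrist_force"])
E
python3 -c "
from h import *
tips('b1')"
```

```text
7.3 [0.50732045 0.02359881 0.12587849] 0.03405694113338437 [ 0.27544101 -0.37276949 -0.41239541]
```

View pics/b1.png

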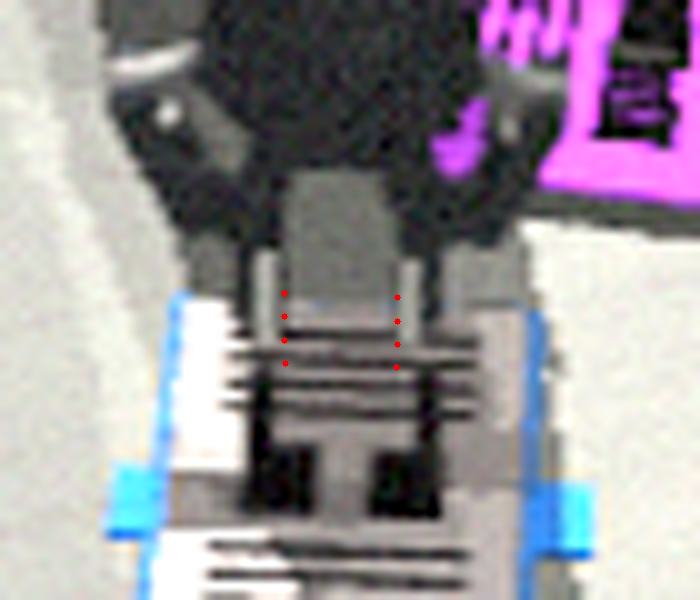

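Emit:
servo_tool:
  moves:
    - [0,0,0,0,-1]
    - [0,0,0,0,-1]
    - [0,0,0,0,-1]
    - [0,0,0,0,-1]
    - [0,0,0,0,-1]
    - [1,0,0,0,-1]
    - [1,0,0,0,-1]
    - [1,0,0,0,-1]
    - [0.8,0,0,0,-1]
    - [0,0,0,0,-1]

```text
clock: 8.6
tcp_pos: [0.5066, 0.0237, 0.0869]
orientation: [0.695, 0.126, 0.696, -0.126]
wrist_force: [0.1, 0.1, -0.1]
finger_gap: 0.0856
```

Emit:
servo_tool:
  moves:
    - [0.5,0,0,0,-1]
    - [0.4,0,0,0,-1]
    - [0,0,0,0,-1]
    - [0,0,0,0,-0.5]
    - [0,0,0,0,-0.5]
    - [0,0,0,0,-0.5]
    - [0,0,0,0,-0.5]
    - [0,0,0,0,-0.5]
    - [0,0,0,0,-0.5]
    - [0,0,0,0,-0.5]

```text
clock: 9.85
tcp_pos: [0.5073, 0.0236, 0.0789]
orientation: [0.696, 0.126, 0.696, -0.126]
wrist_force: [-0.1, 0.2, -0.9]
finger_gap: 0.064
```

```bash
python3 -c "
from h import *
tips('b2')"
```

```text
9.85 [0.50731456 0.02357849 0.07885892] 0.06399345115472034 [-0.11652663  0.2109867  -0.9248057 ]
```

View pics/b2.png

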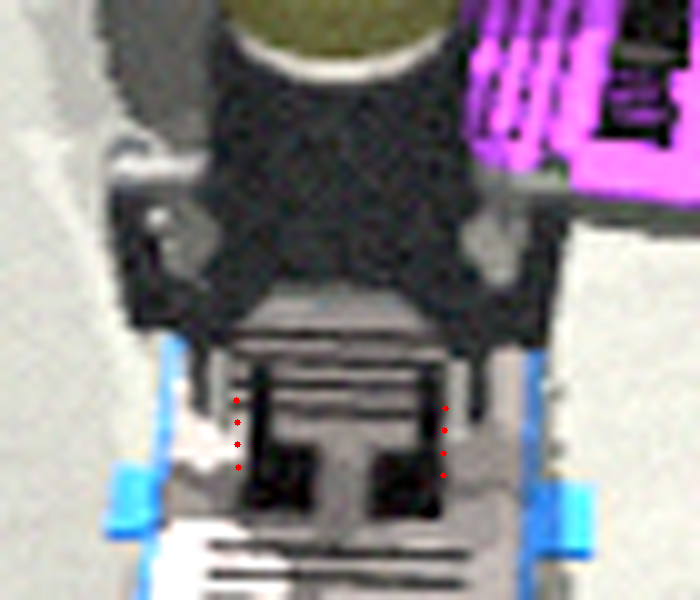

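Emit:
servo_tool:
  moves:
    - [0.2,0,0,0,-0.5]
    - [0,0,0,0,0.2]
    - [0,0,0,0,0.6]
    - [0,0,0,0,1]
    - [0,0,0,0,1]
    - [0,0,0,0,1]
    - [0,0,0,0,1]
    - [0,0,0,0,1]
    - [0,0,0,0,1]
    - [0,0,0,0,1]
  grip_force: 27

```text
clock: 11.15
tcp_pos: [0.5083, 0.024, 0.0784]
orientation: [0.697, 0.126, 0.695, -0.125]
wrist_force: [-1.8, 2.4, 10.6]
finger_gap: 0.0316
```

```bash
python3 -c "
from h import *
tips('b3')"
```

```text
11.15 [0.50826056 0.02395533 0.0784032 ] 0.03156402396987148 [-1.78518324  2.3799254  10.59865133]
```

View pics/b3.png

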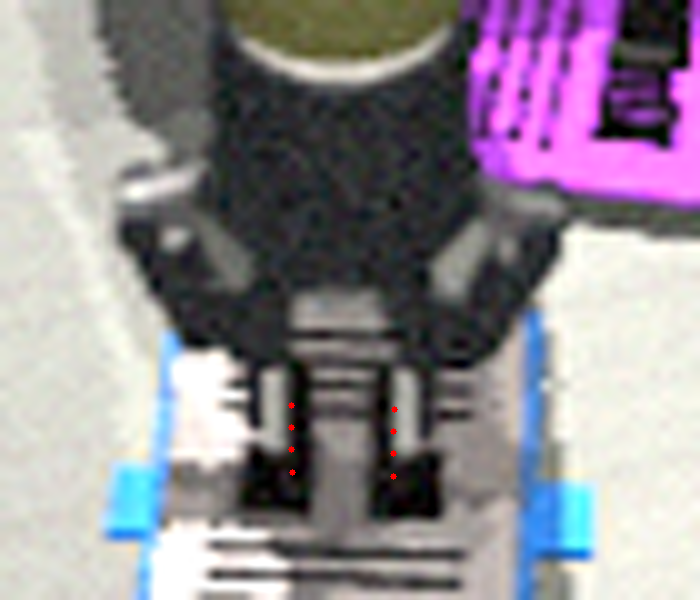

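Emit:
servo_tool:
  moves:
    - [-0.3,0,0,0,1]
    - [-0.5,0,0,0,1]
    - [-0.5,0,0,0,1]
    - [-0.7,0,0,0,1]
    - [-1,0,0,0,1]
    - [-1,0,0,0,1]
    - [-1,0,0,0,1]
    - [-1,0,0,0,1]
    - [0,0,0,0,1]
    - [0,0,0,0,1]

```text
clock: 12.45
tcp_pos: [0.5072, 0.0236, 0.1367]
orientation: [0.696, 0.126, 0.696, -0.126]
wrist_force: [-0.4, -0.2, -0.6]
finger_gap: 0.0314
```

```bash
python3 -c "
from h import *
tips('b4',290,130,80,80,7)
np.set_printoptions(precision=4,suppress=True)
plan([.4717,-.330,.2],69.5)"
```

```text
12.45 [0.50717609 0.02361644 0.13668399] 0.031400290124960116 [-0.40826096 -0.24618094 -0.55767264]
t 12.5 tcp [0.507  0.0236 0.1365] F [-0.9408  0.0222 -2.8759] gap 0.030972240907141582
tool axes
 [[-0.0007 -0.     -1.    ]
 [ 0.3502  0.9367 -0.0002]
 [ 0.9367 -0.3502 -0.0006]]
turn 1 -2.3182771286420737e-05
turn -1 3.141569470818507
shift cm now [ -6.3457 -34.3599   9.074 ] dist 0.36099978588151466
j [-0.1117  0.2202 -0.2644  1.0869 -0.0001  0.2461]
shift cm in ideal axes 1 [ -6.3483 -34.3586   9.0773]
shift cm in ideal axes -1 [-6.3483 34.3586 -9.0773]
```

View pics/b4.png

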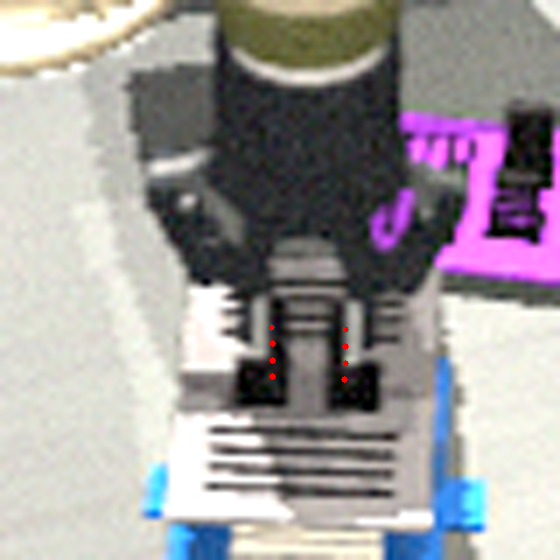

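Emit:
servo_tool:
  moves:
    - [-1,0,0,0,1]
    - [-1,0,0,0,1]
    - [-1,-1,0.3,0,1]
    - [0,-2,0.5,0,1]
    - [0,-3,0.8,0,1]
    - [0,-3,0.8,0,1]
    - [0,-3,0.8,0,1]
    - [0,-3,0.8,0,1]
    - [0,-3,0.8,0,1]
    - [0,-3,0.8,0,1]

```text
clock: 13.75
tcp_pos: [0.486, -0.1945, 0.1677]
orientation: [0.696, 0.126, 0.695, -0.126]
wrist_force: [0.3, -0.2, -1.9]
finger_gap: 0.0319
```

Emit:
servo_tool:
  moves:
    - [0,-3,0.8,0,1]
    - [0,-3,0.8,0,1]
    - [0,-3,0.8,0,1]
    - [0,-2,0.5,0,1]
    - [0,-1.4,0.5,0,1]
    - [0,-1,0,0,1]
    - [0,0,0,-0.1,1]
    - [0,0,0,-0.118,1]
    - [0,0,0,0,1]
    - [0,0,0,0,1]

```text
clock: 15.0
tcp_pos: [0.4712, -0.3298, 0.167]
orientation: [0.705, 0.05, 0.705, -0.05]
wrist_force: [0.1, -0.5, -1.7]
finger_gap: 0.0314
```

```bash
python3 -c "
from h import *
tips('b5',180,140,90,110,5,1.5)
p=optics.read_camera('top');cv2.imwrite('pics/b5t.png',cv2.resize(p['pixels'][130:290,370:510],(525,600)))
np.set_printoptions(precision=4,suppress=True)
plan([.4717,-.330,.029],82)"
```

```text
15.0 [ 0.47117032 -0.32976942  0.166953  ] 0.031421096727145686 [ 0.13745581 -0.50587021 -1.6771616 ]
t 15.1 tcp [ 0.4712 -0.3299  0.167 ] F [ 0.0913  0.5657 -2.2757] gap 0.03117281622504842
tool axes
 [[ 0.     -0.0001 -1.    ]
 [ 0.1401  0.9901 -0.0001]
 [ 0.9901 -0.1401  0.    ]]
turn 1 -0.0009677365385031557
turn -1 3.14062491705129
shift cm now [13.7981  0.0001  0.0507] dist 0.1379818847573613
j [-0.7504  0.3291 -0.0397  1.2019 -0.     -0.6098]
shift cm in ideal axes 1 [13.7981 -0.001   0.0512]
shift cm in ideal axes -1 [13.7981  0.001  -0.0512]
```

View pics/b5.png

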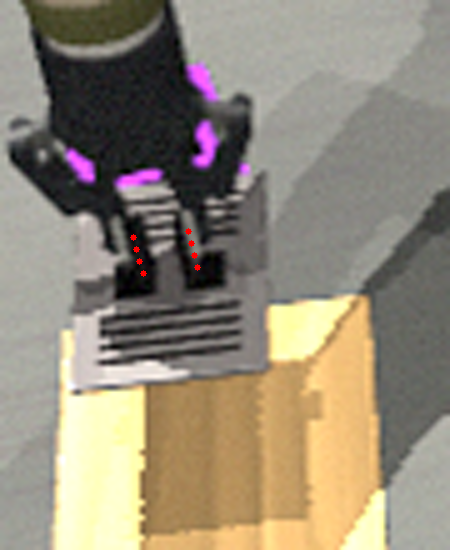

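View pics/b5t.png

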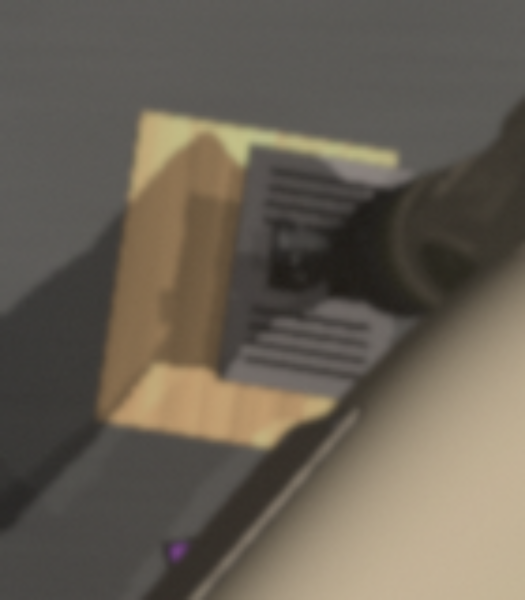

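Emit:
servo_tool:
  moves:
    - [1,0,0.05,0,1]
    - [2,0,0,0,1]
    - [2,0,0,0,1]
    - [2,0,0,0,1]
    - [2,0,0,0,1]
    - [1.5,0,0,0,1]
    - [1,0,0,0,1]
    - [0.8,0,0,0,1]
    - [0,0,0,0,1]
    - [0,0,0,0,1]

```text
clock: 16.35
tcp_pos: [0.472, -0.3306, 0.0445]
orientation: [0.706, 0.049, 0.705, -0.05]
wrist_force: [0.8, -0.2, -1.9]
finger_gap: 0.032
```

```bash
python3 -c "
from h import *
tips('b6',180,160,90,110,5,1.5)
np.set_printoptions(precision=4,suppress=True)
plan([.4717,-.330,.0284],82)"
```

```text
16.35 [ 0.4720084  -0.33057015  0.04445973] 0.03198904365801963 [ 0.82578773 -0.20265592 -1.8800309 ]
t 16.4 tcp [ 0.4721 -0.3306  0.0446] F [ 0.0121 -0.2438 -2.0648] gap 0.03148381013043275
tool axes
 [[ 0.0009 -0.0009 -1.    ]
 [ 0.1394  0.9902 -0.0008]
 [ 0.9902 -0.1394  0.001 ]]
turn 1 -0.00022771805541317862
turn -1 3.14136493553438
shift cm now [ 1.6167  0.057  -0.047 ] dist 0.016183736016006936
j [-0.7502  0.416  -0.2292  0.9243 -0.     -0.6103]
shift cm in ideal axes 1 [ 1.6168  0.0557 -0.0453]
shift cm in ideal axes -1 [ 1.6168 -0.0557  0.0453]
```

View pics/b6.png

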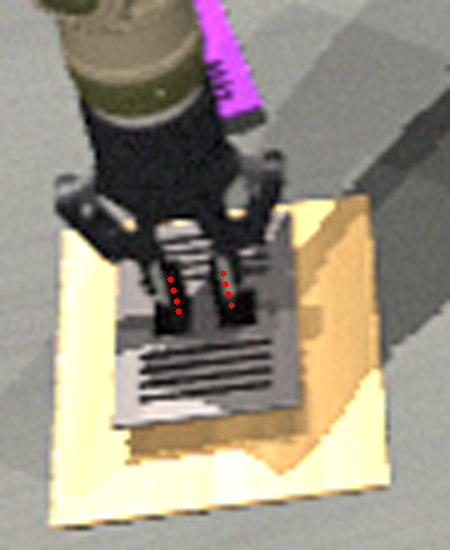

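Emit:
servo_tool:
  moves:
    - [0.5,0,0,0,1]
    - [0.4,0,0,0,1]
    - [0.2,0,0,0,1]
    - [0.2,0,0,0,1]
    - [0.1,0,0,0,1]
    - [0.1,0,0,0,1]
    - [0,0,0,0,1]
    - [0,0,0,0,1]
    - [0,0,0,0,1]
    - [0,0,0,0,1]

```text
clock: 17.65
tcp_pos: [0.4717, -0.3303, 0.029]
orientation: [0.705, 0.049, 0.705, -0.049]
wrist_force: [-0.2, 0.9, -2.3]
finger_gap: 0.0313
```

Emit:
servo_tool:
  moves:
    - [0.1,0,0,0,1]
    - [0,0,0,0,1]
    - [0,0,0,0,1]
    - [0,0,0,0,1]
    - [0.1,0,0,0,1]
    - [0,0,0,0,1]
    - [0,0,0,0,1]
    - [0,0,0,0,1]
    - [0,0,0,0,1]
    - [0,0,0,0,1]

```text
clock: 18.9
tcp_pos: [0.4718, -0.3303, 0.0285]
orientation: [0.706, 0.049, 0.705, -0.05]
wrist_force: [-3.4, 2.1, 12.0]
finger_gap: 0.0316
```

```bash
python3 -c "
from h import *
tips('b7',180,160,90,110,5,1.5)
print(env.get_state()['ft_torque'])"
```

```text
18.9 [ 0.47184379 -0.33034346  0.0285066 ] 0.03162973530709794 [-3.36383005  2.10801407 11.98133906]
[ 0.66098829  0.66032304 -0.05774654]
```

View pics/b7.png

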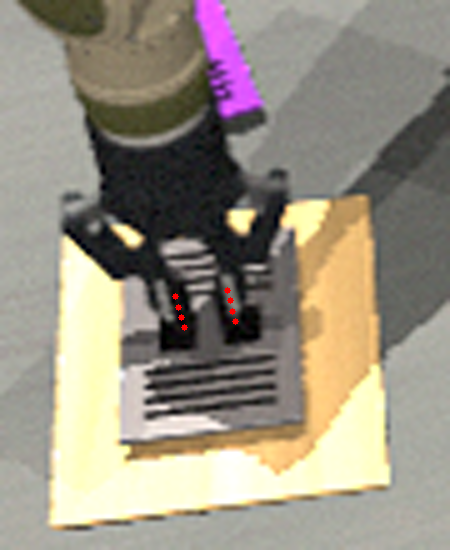

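Emit:
servo_tool:
  moves:
    - [-0.1,0,0,0,1]
    - [0,0,0,0,1]
    - [0,0,0,0,-0.1]
    - [0,0,0,0,-0.4]
    - [0,0,0,0,-0.7]
    - [0,0,0,0,-1]
    - [0,0,0,0,-1]
    - [0,0,0,0,-1]
    - [0,0,0,0,-1]
    - [0,0,0,0,-1]

```text
clock: 20.2
tcp_pos: [0.4717, -0.3302, 0.0279]
orientation: [0.705, 0.049, 0.705, -0.049]
wrist_force: [-0.3, -0.4, 0.7]
finger_gap: 0.0853
```

Emit:
servo_tool:
  moves:
    - [-0.5,0,0,0,-1]
    - [-1,0,0,0,-1]
    - [-2,0,0,0,-1]
    - [-2,0,0,0,-1]
    - [-2,0,0,0,-1]
    - [-2,0,0,0,-1]
    - [-2,0,0,0,-1]
    - [-2,0,0,0,-1]
    - [0,0,0,0,-1]
    - [0,0,0,0,-1]

```text
clock: 21.45
tcp_pos: [0.4715, -0.33, 0.1626]
orientation: [0.705, 0.049, 0.705, -0.049]
wrist_force: [-0.3, 0.2, 0.1]
finger_gap: 0.0855
```

Emit:
servo_tool:
  moves:
    - [0,3,0,0,-1]
    - [0,3,0,0,-1]
    - [0,3,0,0,-1]
    - [0,3,0,0,-1]
    - [0,3,0,0,-1]
    - [0,3,0,0,-1]
    - [0,3,0,0,-1]
    - [0,0,0,0,-1]
    - [0,0,0,0,-1]
    - [0,0,0,0,-1]

```text
clock: 22.7
tcp_pos: [0.5007, -0.123, 0.1626]
orientation: [0.705, 0.05, 0.705, -0.05]
wrist_force: [-0.1, -0.1, 0.1]
finger_gap: 0.0853
```

```bash
python3 -c "
from h import *
p=optics.read_camera('top');q=optics.read_camera('scene')
cv2.imwrite('pics/c1.png',np.hstack([cv2.resize(p['pixels'][140:270,380:510],(400,400)),cv2.resize(q['pixels'][170:280,170:280],(400,400))]))
for c in (p,q):
  for r in models.outline_of('cover_grip',c):
    if 190<r['location'][0]<260 or r['location'][0]>400:
      W=np.array([atz(c,(x,y),.026)[:2] for y,x in zip(*np.nonzero(r['pixels']))],np.float32)*1000; print(r['conf'],r['location'],cv2.minAreaRect(W))
s=env.get_state();print(s['clock'],s['tcp_pos'],s['wrist_force'])"
```

```text
0.9 [437.0, 300.4] ((203.16566467285156, -332.11383056640625), (158.2049102783203, 111.24851989746094), 5.88712215423584)
0.6 [445.9, 210.4] ((467.7698974609375, -344.9814758300781), (87.21379852294922, 164.72491455078125), 80.49314880371094)
0.75 [210.2, 169.1] ((211.68650817871094, -331.91650390625), (168.6075439453125, 114.0599136352539), 6.7751874923706055)
0.58 [218.9, 227.3] ((472.8020324707031, -330.3586730957031), (112.45537567138672, 163.12429809570312), 82.47945404052734)
22.9 [ 0.5008484  -0.12288761  0.16281058] [-0.40575549  0.5868254  -0.33534411]
```

View pics/c1.png

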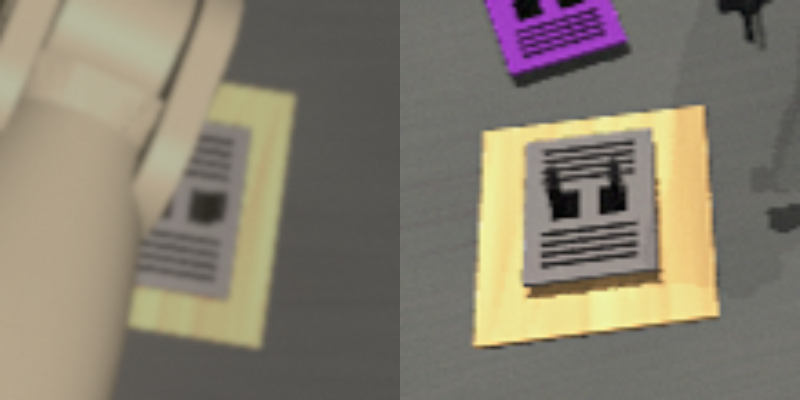

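The scene picture shows the cover flat on the middle of the board with its tabs up and sprung out. Its centre measures (0.473, -0.330), against (0.473, -0.330) for the board. The gripper is clear.

```bash
python3 -c "
from h import *
print(order.hand_in())"
```

```text
the job is handed in; nothing more can be done
None
```

I squeezed both tabs of the grey rectangular cover at 27 N, lifted it off the blue box, and set it flat, tabs up, on the middle of the plywood board. I let the tabs go only once it was resting there, and handed in at about 23 s of the 43 s limit.

**Last checks:**
- **Position:** from the scene camera, the cover's centre is within about 1 mm of the board's centre and its edges are aligned with the board to about 0.5°.
- **Tabs and gripper:** the tabs have sprung back out. The gripper is open and about 0.2 m away, with the wrist force near zero.
- **Contact force:** the wrist read at most about 12 N when the cover touched down.

**Where things disagreed:**
- **Last top-camera check:** the arm hid part of the cover in that view, so the top camera could not give a second full measurement. Its partial outline came out about 15 mm to one side, and I did not use it.
- **Finger height:** in the pictures the fingertips sat somewhat higher than the stated geometry predicted, so I tested the closing above the cover and gripped about 3 mm lower than first planned.

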